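# Move the memory cartridge from its charger to the reader

### The job

Take the flat memory cartridge out of the charger cradle and load it into the empty reader cradle: it lies flush between the cradle's sides with its rear end under the hood, so press on it lightly from above and edge it out over the cradle's front edge until enough overhangs to be pinched by its sides, lift it across, lay it in the reader's channel and push it in under the hood until it clicks fully home. Press it down on the cradle floors, and push it on the contact strip at the end of the reader, with less than 30 N, do not drop the cartridge or set it down on the bench, and leave the other things on the bench where they are.

Things in the scene. Friction and masses are not known exactly. Their poses are not given: they have to be found in the camera images.
- cartridge_center (a point): centre of the memory cartridge: a flat bare-aluminium slab 110 mm long (x) x 54 wide (y) x 8 thick (z up), 0.14 kg, dark grip ridges on the front half of its flat top. Its +x end goes in first, its -x end faces the robot. Notches in both long sides, 12 mm from the +x end, take the cradle's sprung balls. Starts home in the charger; slides easily in a cradle (friction about 0.15)
- charger_home (a point): where the cartridge's centre is when home in the charger, a fixed grey plastic cradle 140 x 84 mm with a low rear block (55 mm over the bench). +x points to hood and stop, -x out of the open front. Channel floor 40 mm over the bench, 4 mm under this point; channel 56.5 mm wide between 14 mm wide cheeks level with the cartridge's top, so its sides cannot be reached; inner top edges rounded 3 mm
- charger_edge (a point): middle of the front edge of the charger's channel floor, 55 mm towards -x of home: a home cartridge ends flush here. A thumb recess 42 mm wide and 14 mm deep is cut into the floor's edge here, down to the bench. A cartridge overhanging by more than about 50 mm tips off
- charger_hood (a point): lower front edge of the charger's hood, which roofs the last 24 mm of the channel, 10 mm over the floor (2 mm over the cartridge); its top is 15 mm over the floor. Once more than 24 mm out, the cartridge can be lifted. Sprung balls inside click it out of or into home: about 4 to 6 N along the channel, only within some 15 mm of home; farther out it slides freely. Stop: 1 mm past home
- charger_floor: dark slip liner, 2 mm thick, on the charger's channel floor: its top is the channel floor. It is cushioned and gives 1 mm under 12 N, 3 mm at most. Origin: on its underside, in the middle of the channel, 15 mm towards +x of charger_home
- reader_home (a point): where the cartridge's centre must finish in the reader: a fixed grey cradle with the very same channel, cheeks, recess, hood, stop and balls as the charger (same offsets and axes; +x to the hood), told apart by its tall rear block, 80 mm over the bench, with a small dark display. Empty at the start
- reader_edge (a point): middle of the front edge of the reader's channel floor, 55 mm towards -x of its home point; same thumb recess
- reader_hood (a point): lower front edge of the reader's hood, 32 mm towards +x of its home point and 10 mm over the floor
- reader_floor: the reader's slip liner, same as the charger's
- reader_stop: sprung contact strip under the reader's hood, the end stop of the channel (gives 1 mm under 15 N); its front face is 56 mm towards +x of reader_home, 1 mm past the end of a home cartridge
- marker_mid (a point): bystander: a marker pen 137 mm long lying between the two cradles; leave it where it is
- usb_stick_mid (a point): bystander: a memory stick 53 x 18 x 8 mm lying behind the marker, between the cradles; leave it
- connector_mid (a point): bystander: a cable connector with metal shell, 41 x 33 x 15 mm, at the left; leave it
- screwdriver_mid (a point): bystander: a small screwdriver 120 mm long at the left; leave it
Mind the look-alikes: they are no part of the job. Of the things shaped like the part that bears cartridge_center, the aluminium one is meant.

How it is judged (in metres and radians):
On the way, in this order (a step that is already met when the one before it is completed fails the run):
1. the cartridge is edged out of the charger by more than 22 mm while it still lies flat in the channel (x of cartridge_center in the frame of charger_home between -0.055 and -0.022 m and z of cartridge_center in the frame of charger_home between -0.003 and 0.003 m and angle between cartridge_center's own z axis and vertical below 0.1 rad), for 0.2 s.
2. it is held by the fingers, clear of the charger (contact force between cartridge and the fingers above 1 N and contact force between cartridge and charger below 0.05 N and z of cartridge_center in the frame of charger_home above 0.01 m), for 0.2 s.
At the end, for the whole second after the job is handed in: the cartridge lies flat in the reader's channel, right way up, pushed home to within 2.5 mm of its home place along the channel (clicked in), 3 mm across and 2 mm in height, released and at rest (x of cartridge_center in the frame of reader_home between -0.0025 and 0.0025 m and y of cartridge_center in the frame of reader_home between -0.003 and 0.003 m and z of cartridge_center in the frame of reader_home between -0.002 and 0.002 m and angle between cartridge_center's own z axis and vertical below 0.05 rad and linear speed of cartridge below 0.01 m/s); the robot touches nothing.
It fails at once if the cartridge is pressed down on the charger's or the reader's channel floor with more than 30 N (contact force between cartridge and charger_floor above 30 N or contact force between cartridge and reader_floor above 30 N).
It fails at once if the cartridge is rammed against the reader's contact strip with more than 30 N (contact force between cartridge and reader_stop above 30 N).
It fails at once if the cartridge falls or is set down on the bench (height (world z) of cartridge_center below 0.025 m).
It fails at once if one of the listed bystanders is moved by more than 20 mm (distance of any of marker_mid, usb_stick_mid, connector_mid, screwdriver_mid from where it was at the start of the episode above 0.02 m).
It also fails if it takes over 64 s, if anything falls off the work surface, if the arm or the gripper's body presses on something with over 40 N, if the wrist force passes 120 N, or if a joint passes its speed limit or range.

### The arm

A 6-joint arm with a two-finger parallel gripper is mounted at the origin on a cart in front of the work surface, level with it; the furniture and walls round the work are solid. World frame = base frame: x ahead of the robot, y to its left, z up, the work surface at z = 0. Lengths are in mm, angles in rad, forces in N, time in s.
With the tool pointing down it reaches from about 300 to 775 mm from the base axis. Payload 14.6 kg.
Tool frame: the origin (TCP) lies at the very end of the fingers, on their centre line; the grasp point (between the pads) lies 19 mm behind it; z points along the fingers, y is the line along which they close (so a half turn about z gives the same grasp; the last joint's range is limited). The gripper opens to 94 mm and grips with 3 to 60 N. Pads are 16 mm wide; open, the fingers measure 119 mm over their backs; the gripper's body (75 mm by 177 mm) begins 78 mm behind the grasp point.
Start: joints at [1.278, 0.3, 1.521, -0, 1.321, -0.067], TCP at [123.135, 536.029, 172.046] pointing down, gripper open.
Joint ranges: [-3.03, 3.03], [-0.79, 2.21], [0.23, 2.52], [-1.04, 4.18], [0, 3.07], [-2.55, 2.55]. Speed limits (rad/s): [2.22, 2.22, 2.57, 3.14, 3.14, 3.14].

### API

Orientations are given as [roll, pitch, yaw] about the fixed x, y, z axes, in that order (R = Rz(yaw) Ry(pitch) Rx(roll)).
In Python, from cell import manip, camera, get_calibration gives the robot as it stands. The module is installed in compiled form; this text tells all that it offers.
- The arm moves only by the tool jog_arm, never from a script. Its argument "plan" is one flat list of numbers, 6 for each row, row after row: the shift along the world's x, y, z in m, then the turn, a rotation vector about the world's x, y, z in degrees. A call has 1 to 20 rows; each row is the pose to reach, as a shift and turn from the pose commanded when the call began; what a row does not reach only later rows make up. A row lasts 1/10 s, in which the tool goes at most 50 mm and 8.59 degrees, less where a joint would pass 70% of its speed; a pose out of reach is approached as far as the arm can. A call with a gripper value outside its range is refused whole. "claw" is the finger opening in m, from 0 to 0.094, set as the call begins (left out, the last holds). The fingers move at their own pace and stop on an object; "force" is the grip in N (left out, the last holds). Time passes only in rows, so rows that repeat a pose let the fingers close. It gives the time, the measured TCP pose, the force, the opening and the grip force at its end, in the units of the state.
- manip.read_state(): the state, without advancing time (a new reading comes with each control period).
- camera(name): name is "scene" or "side" or "wrist"; returns (picture, depth): 420x560x3 uint8, red, green, blue; 420x560 float32, mm along the optical axis (not along the pixel's ray), 0 where there is no reading.
- get_calibration(name): a dict with "fx", "fy", "cx", "cy" (pixels), "origin" and "attitude" of the camera in the world. Camera axes: x right, y down, z forward; pixel columns grow to the right and rows downward; lengths in mm; the calibration is good to about 2 mm. A picture is of the moment at which its call begins: read the wrist's pose just before it. get_calibration takes no time and is no camera call; for the wrist camera it gives the pose at the moment of the call.
- manip.sign_off(): hands the job in; it is judged then, once.
The state is a dict: "clock": time; "joints": joint angles; "qd": joint speeds; "effort": joint torques, N m; "eef_pos": TCP position; "eef_rot": TCP orientation; "wrist_force": force on the tool from outside, world axes, zero at the start; "moment": the same for the moment, N m; "finger_gap": finger opening in mm; "finger_force": force on a finger pad.
Only numpy, scipy, OpenCV 4.12 (cv2) and the standard library are available. Lean on these libraries where they do the work, as an engineer would, in place of code of your own. Each camera call takes 0.05 s, during which the arm holds its last target. There are 200 camera calls.

## Working session

There is one attempt and no reset: what is moved stays moved. The work goes in short steps, Python scripts to look and compute and a tool call to move; the robot and the scene stay as the last step left them, time stands still between calls to the robot, and variables do not carry over. Pictures are saved under pics/ and viewed, at most 10 in all, crops included, and the job is handed in when it is done.

Besides the shell and the picture viewer there is one more tool, called after ">>>" by a JSON object that holds its "op" and its "data". jog_arm: Moves the arm, as the interface text tells. Its arguments: {"type":"object","properties":{"plan":{"type":"array"},"claw":{"type":"number"},"force":{"type":"number"}},"required":["plan"]}

```bash
mkdir -p pics; cat > h.py <<'E'
from cell import manip, camera, get_calibration
import numpy as np, cv2
from scipy.spatial.transform import Rotation as R
def shot(n,f,crop=None,s=1):
    c=get_calibration(n);p,d=camera(n)
    np.savez('pics/'+f+'.npz',p=p,d=d)
    im=p[:,:,::-1]
    if crop: im=im[crop[1]:crop[3],crop[0]:crop[2]]
    cv2.imwrite('pics/'+f+'.png',cv2.resize(im,None,fx=s,fy=s,interpolation=cv2.INTER_CUBIC))
    return c,p,d
def att(c):
    a=np.array(c['attitude'],float)
    return a if a.shape==(3,3) else (R.from_euler('xyz',a).as_matrix() if a.size==3 else R.from_quat(a).as_matrix())
def w(c,u,v,d): return att(c)@(np.array([(u-c['cx'])/c['fx'],(v-c['cy'])/c['fy'],1])*d)+np.array(c['origin'])
def wz(c,u,v,z):
    r=att(c)@np.array([(u-c['cx'])/c['fx'],(v-c['cy'])/c['fy'],1]); o=np.array(c['origin']); return o+r*(z-o[2])/r[2]
E
python3 - <<'E'
from h import *
print(manip.read_state())
for n in('scene','side'):
    c,p,d=shot(n,n+'0',s=1.4); print(c)
    
E
```

```text
{'clock': 0.0, 'joints': array([ 1.27840393e+00,  3.00498154e-01,  1.52158856e+00, -7.19857837e-06,
        1.32069270e+00, -6.65894121e-02]), 'qd': array([ 0.00029951,  0.00018959, -0.00111771,  0.00067919, -0.00187085,
       -0.00086193]), 'effort': array([ 9.79449615e-04, -5.31799829e+01, -3.52746570e+01,  7.09049148e-02,
        2.43029022e-02, -6.33859395e-05]), 'eef_pos': array([123.05026566, 535.74601919, 171.46834997]), 'eef_rot': array([-3.14040806e+00, -7.20105256e-05,  2.91579141e+00]), 'wrist_force': array([0.2287357 , 0.72481246, 0.10855091]), 'moment': array([-0.0454751 , -0.01963872, -0.00132501]), 'finger_force': 0.0, 'finger_gap': 93.86511437955495}
{'fx': 469.18750629492394, 'fy': 469.18750629492394, 'cx': 278.91520788122716, 'cy': 208.58424753488728, 'origin': array([ 110.60729035, -554.53882543,  770.38044243]), 'attitude': array([-2.30638684,  0.01666473, -0.59409542])}
{'fx': 520.0463364890784, 'fy': 520.0463364890784, 'cx': 276.9463768109199, 'cy': 204.58504658634888, 'origin': array([336.79652977, 900.75947266, 855.94243436]), 'attitude': array([-2.31750578,  0.01104029, -2.92285704])}
```

View pics/scene0.png

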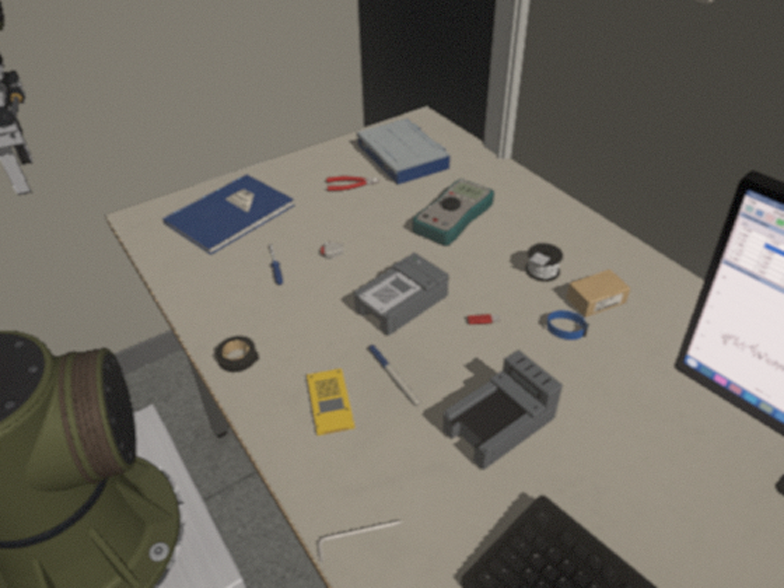

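View pics/side0.png

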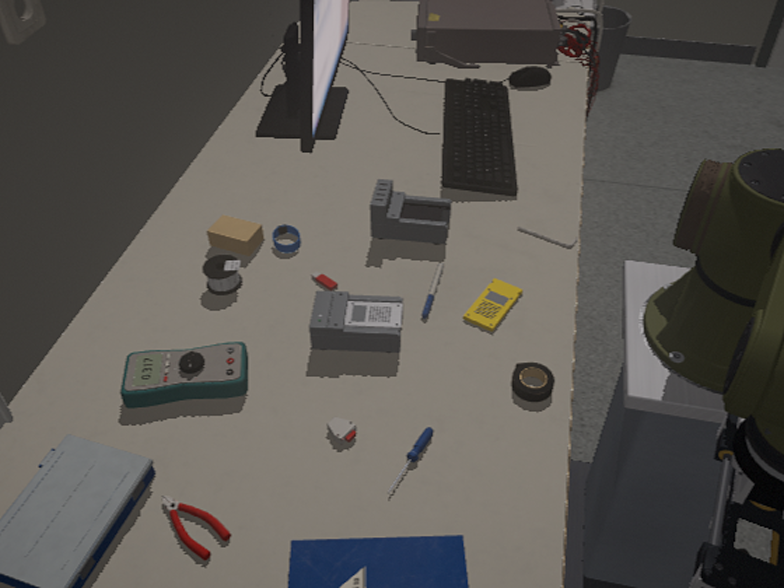

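Scene: the charger with the cartridge is at about (400,293) and the empty reader at (505,410). Side: the charger is at (357,320) and the reader at (410,212).

```bash
python3 - <<'E'
from h import *
f=1.4
c=get_calibration('side');d=np.load('pics/side0.npz')['d']
def pt(u,v):
    print(u,v,w(c,u/f,v/f,d[int(v/f),int(u/f)]).round(0))
for q in [(375,313),(400,300),(398,328),(350,300),(345,330),(315,295),(330,300),(425,215),(447,203),(440,230),(395,205),(380,190),(385,340)]: pt(*q)
a=cv2.resize(np.load('pics/side0.npz')['p'][115:265,210:340][:,:,::-1],None,fx=4,fy=4,interpolation=cv2.INTER_CUBIC)
cv2.imwrite('pics/sc.png',a)
E
```

```text
375 313 [542. 113.  47.]
400 300 [509.  78.  49.]
398 328 [500. 136.  45.]
350 300 [588.  93.  47.]
345 330 [577. 162.  50.]
315 295 [642. 102.  56.]
330 300 [616. 108.  55.]
425 215 [ 512. -162.   40.]
447 203 [ 477. -197.   47.]
440 230 [ 478. -128.   36.]
395 205 [ 568. -159.   56.]
380 190 [ 598. -169.   79.]
385 340 [516. 157.  37.]
```

View pics/sc.png

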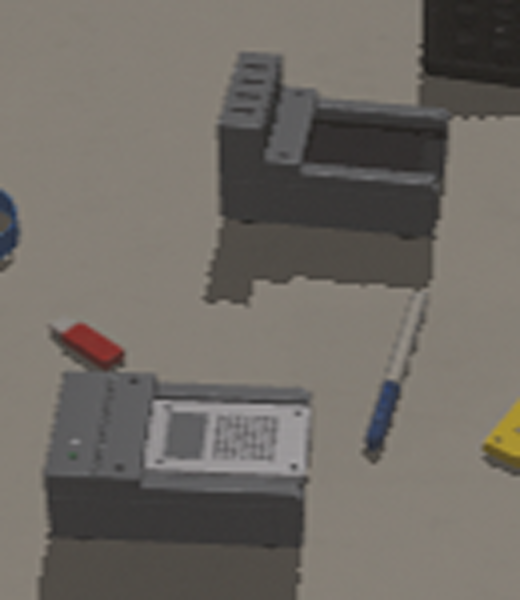

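The crop shows the cartridge top's front corners at (311,403) and (303,473). The charger's outer front corners are at (312,392) and (303,487), and the reader's at (447,113) and (438,183).

```bash
python3 - <<'E'
from h import *
c=get_calibration('side')
def P(x,y,z): return wz(c,210+x/4,115+y/4,z)[:2].round(1)
print('cart front',P(311,403,48),P(303,473,48),'hood/cart',P(153,402,48),P(145,473,48))
print('chg front out',P(312,391,48),P(303,489,48))
print('chg hood top',P(157,375,55),P(142,473,55),'rear',P(62,375,55),P(48,475,55))
print('rd front',P(447,112,48),P(438,185,48),'hood',P(318,90,55),P(303,163,55),'rear',P(237,53,80),P(219,123,80))
E
```

```text
cart front [503.4  81.3] [496.6 135.4] hood/cart [590.   98.7] [580.1 153.1]
chg front out [504.8  71.7] [494.2 147.1]
chg hood top [591.2  84.1] [579.6 159.9] rear [643.6  95.1] [628.5 171.7]
rd front [ 471.6 -205.5] [ 465.2 -127.8] hood [ 557.3 -202.9] [ 550.9 -123.8] rear [ 610.5 -198.3] [ 604.1 -121.3]
```

>>> {"op": "jog_arm", "data": {"plan": [0.38,-0.42,0.11,0,0,23,0.38,-0.42,0.11,0,0,23,0.38,-0.42,0.11,0,0,23,0.38,-0.42,0.11,0,0,23,0.38,-0.42,0.11,0,0,23,0.38,-0.42,0.11,0,0,23,0.38,-0.42,0.11,0,0,23,0.38,-0.42,0.11,0,0,23,0.38,-0.42,0.11,0,0,23,0.38,-0.42,0.11,0,0,23,0.38,-0.42,0.11,0,0,23,0.38,-0.42,0.11,0,0,23,0.38,-0.42,0.11,0,0,23,0.38,-0.42,0.11,0,0,23,0.38,-0.42,0.11,0,0,23,0.38,-0.42,0.11,0,0,23,0.38,-0.42,0.11,0,0,23], "claw": 0}}

```text
clock: 1.8
eef_pos: [502.7, 116.8, 282.1]
eef_rot: [3.142, 0.0, -2.965]
wrist_force: [0.3, -0.3, 0.4]
finger_gap: 0.1
finger_force: 0.0
```

```bash
python3 - <<'E'
from h import *
s=manip.read_state();print(s['clock'],s['joints'],s['eef_pos'],s['eef_rot'])
c,p,d=shot('wrist','w1',s=1.4);print(c)
E
```

```text
1.8 [ 1.57211499e-01  1.62422451e-01  1.43693259e+00  1.89865452e-05
  1.54212144e+00 -1.59047002e+00] [502.70239531 116.75103143 282.12026216] [ 3.14157596e+00  1.16520300e-04 -2.96470800e+00]
{'fx': 298.7981567715378, 'fy': 298.7981567715378, 'cx': 280.58971021738984, 'cy': 207.98344671733537, 'origin': array([428.43307732, 104.62634672, 494.12447683]), 'attitude': array([ 2.87843125e+00, -7.31179048e-04,  1.74879845e+00])}
```

View pics/w1.png

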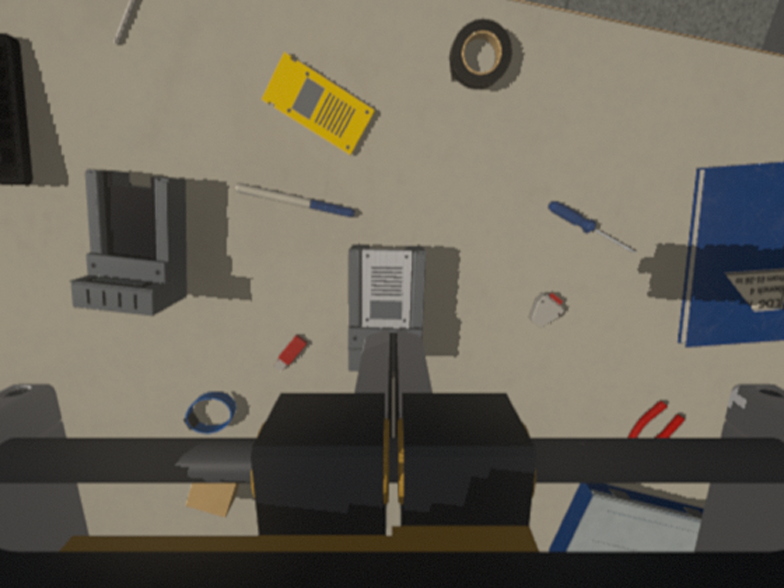

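The wrist view shows the charger at (387,305), with the cartridge's front edge at y≈248, and the reader at (130,240). I'll enlarge both.

```bash
python3 - <<'E'
import numpy as np,cv2
p=np.load('pics/w1.npz')['p'][:,:,::-1]
a=cv2.resize(p[170:260,240:320],None,fx=6,fy=6,interpolation=cv2.INTER_CUBIC)
b=cv2.resize(p[115:205,55:135],None,fx=6,fy=6,interpolation=cv2.INTER_CUBIC)
im=np.hstack([a,b])[:,:]; print(im.shape)
cv2.imwrite('pics/w1c.png',cv2.resize(im,None,fx=5/6,fy=5/6))
E
```

```text
(540, 960, 3)
```

View pics/w1c.png

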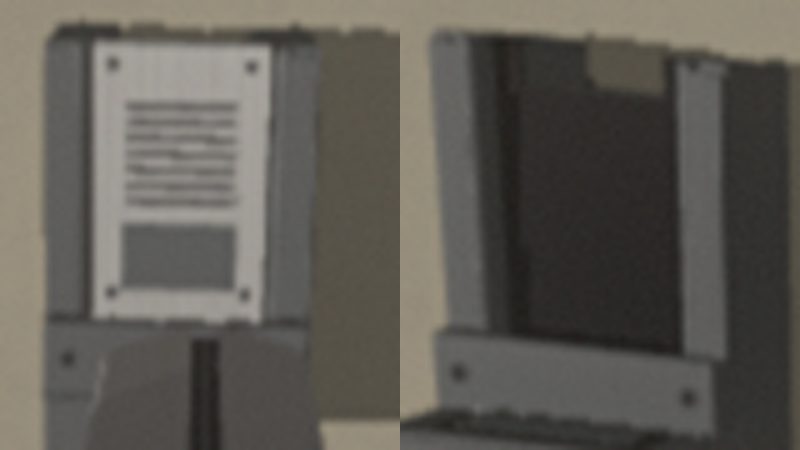

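Crop: the cartridge corners are (92,42), (272,43), (91,318) and (262,321). The reader's cheek outer front corners are (432,32) and (727,62), and at the hood they're (448,330) and (724,358).

```bash
python3 - <<'E'
from h import *
c=get_calibration('wrist')
C=lambda x,y,z:wz(c,240+x/5,170+y/5,z)[:2]
D=lambda x,y,z:wz(c,55+(x-400)/5,115+y/5,z)[:2]
def an(a,b): v=b-a; return np.degrees(np.arctan2(v[1],v[0])).round(1),np.hypot(*v).round(1)
a,b,e,f=C(92,42,48),C(272,43,48),C(91,318,48),C(262,321,48)
print(a,b,e,f,'ang',an(a,e),an(b,f),an(a,b),an(e,f),(a+b)/2,(e+f)/2,an((a+b)/2,(e+f)/2))
o1,o2=C(46,40,48),C(318,38,48);print('cradle out',o1,o2,an(o1,o2),(o1+o2)/2)
a,b,e,f=D(432,32,48),D(727,62,48),D(448,330,48),D(724,358,48)
print(a,b,e,f,'ang',an(a,e),an(b,f),an(a,b),an(e,f),(a+b)/2,(e+f)/2)
i=[D(470,38,48),D(677,60,48),D(490,330,48),D(683,352,48)];print(i,an(i[0],i[2]),an(i[1],i[3]))
h1,h2=D(436,330,55),D(717,360,55);print(h1,h2,an(h1,h2),(h1+h2)/2)
E
```

```text
[507.25615881  85.03815546] [497.9712586  138.46257608] [594.35971472  98.63888365] [585.78897646 152.11025644] ang (np.float64(8.9), np.float64(88.2)) (np.float64(8.8), np.float64(88.9)) (np.float64(99.9), np.float64(54.2)) (np.float64(99.1), np.float64(54.2)) [502.6137087  111.75036577] [590.07434559 125.37457004] (np.float64(8.9), np.float64(88.5))
cradle out [509.10414465  71.31029894] [494.03216659 151.80617966] (np.float64(100.6), np.float64(81.9)) [501.56815562 111.5582393 ]
[ 475.75751862 -205.93662296] [ 469.18200039 -122.3879169 ] [ 562.84435471 -202.12664204] [ 556.79319486 -119.84725731] ang (np.float64(2.5), np.float64(87.2)) (np.float64(1.7), np.float64(87.6)) (np.float64(94.5), np.float64(83.8)) (np.float64(94.2), np.float64(82.5)) [ 472.46975951 -164.16226993] [ 559.81877478 -160.98694968]
[array([ 475.51342938, -195.22533255]), array([ 471.16757428, -136.5829276 ]), array([ 560.60545227, -189.65840516]), array([ 557.12401193, -132.14099776])] (np.float64(3.7), np.float64(85.3)) (np.float64(3.0), np.float64(86.1))
[ 561.36629225 -200.82164774] [ 555.76207958 -118.35994271] (np.float64(93.9), np.float64(82.7)) [ 558.56418592 -159.59079523]
```

>>> {"op": "jog_arm", "data": {"plan": [0.049,0.003,-0.1,0,0,-0.9,0.049,0.003,-0.21,0,0,-0.9,0.049,0.003,-0.225,0,0,-0.9,0.049,0.003,-0.225,0,0,-0.9,0.049,0.003,-0.225,0,0,-0.9,0.049,0.003,-0.225,0,0,-0.9,0.049,0.003,-0.225,0,0,-0.9,0.049,0.003,-0.225,0,0,-0.9,0.049,0.003,-0.225,0,0,-0.9], "claw": 0}}

```text
clock: 2.75
eef_pos: [553.0, 119.3, 59.2]
eef_rot: [-3.142, 0.003, -2.982]
wrist_force: [0.1, -0.0, -0.5]
finger_gap: 0.4
finger_force: 0.0
```

>>> {"op": "jog_arm", "data": {"plan": [0,0,-0.002,0,0,0,0,0,-0.004,0,0,0,0,0,-0.006,0,0,0,0,0,-0.008,0,0,0,0,0,-0.008,0,0,0]}}

```text
clock: 3.25
eef_pos: [552.0, 119.0, 48.7]
eef_rot: [3.142, -0.001, -2.982]
wrist_force: [0.6, 0.4, 0.8]
finger_gap: 0.2
finger_force: 0.0
```

>>> {"op": "jog_arm", "data": {"plan": [0,0,-0.0005,0,0,0,0,0,-0.001,0,0,0,0,0,-0.001,0,0,0]}}

```text
clock: 3.55
eef_pos: [552.1, 119.0, 48.0]
eef_rot: [3.142, -0.0, -2.982]
wrist_force: [-0.1, 0.8, 0.3]
finger_gap: 0.0
finger_force: 0.0
```

>>> {"op": "jog_arm", "data": {"plan": [0,0,-0.0005,0,0,0,0,0,-0.001,0,0,0,0,0,-0.001,0,0,0]}}

```text
clock: 3.85
eef_pos: [552.1, 119.0, 47.0]
eef_rot: [-3.142, -0.0, -2.982]
wrist_force: [-0.0, -0.6, -0.4]
finger_gap: 0.5
finger_force: 0.0
```

>>> {"op": "jog_arm", "data": {"plan": [0,0,-0.0005,0,0,0,0,0,-0.001,0,0,0,0,0,-0.001,0,0,0]}}

```text
clock: 4.15
eef_pos: [552.1, 119.0, 46.0]
eef_rot: [3.142, -0.0, -2.982]
wrist_force: [0.4, -0.5, 0.2]
finger_gap: 0.2
finger_force: 0.0
```

>>> {"op": "jog_arm", "data": {"plan": [0,0,-0.0005,0,0,0,0,0,-0.001,0,0,0,0,0,-0.001,0,0,0]}}

```text
clock: 4.45
eef_pos: [552.1, 119.0, 45.0]
eef_rot: [-3.142, -0.0, -2.982]
wrist_force: [-0.1, 0.9, -0.5]
finger_gap: 0.5
finger_force: 0.0
```

```bash
python3 - <<'E'
from h import *
shot('side','s2',(200,140,320,260),5)
E
```

```text
(no output)
```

View pics/s2.png

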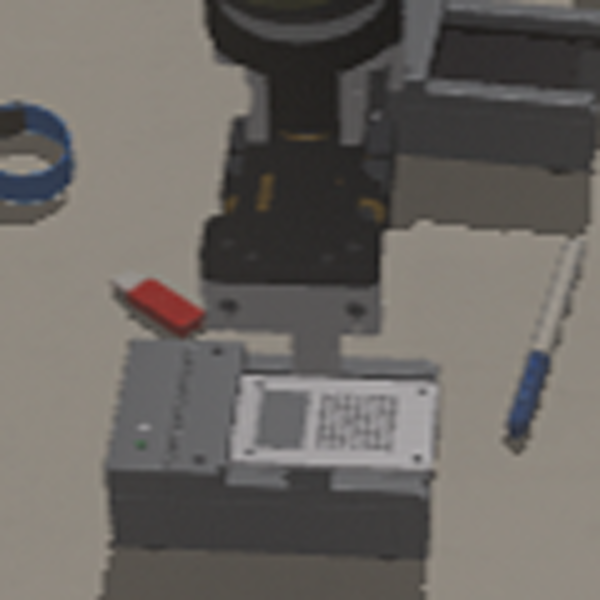

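The side view is odd. The finger seems to end at the far cheek (315,355), and the cartridge is drawn unobstructed. I'll check with the projection and depth.

```bash
python3 - <<'E'
from h import *
c=get_calibration('side');z=np.load('pics/s2.npz');d=z['d'];d0=np.load('pics/side0.npz')['d']
s=manip.read_state();print(s['clock'],s['eef_pos'],s['joints'])
def pr(X):
    q=att(c).T@(np.array(X)-np.array(c['origin'])); return c['cx']+c['fx']*q[0]/q[2],c['cy']+c['fy']*q[1]/q[2],q[2]
for h in(45,60,80,100,142):
    u,v,k=pr([552,119,h]); print(h,np.round([(u-200)*5,(v-140)*5,k],1),d[int(v),int(u)],d0[int(v),int(u)])
for y in range(300,560,15):
    v=140+y/5;u=200+310/5; print(y,w(c,u,v,d[int(v),int(u)]).round(0),w(c,u,v,d0[int(v),int(u)]).round(0))
E
```

```text
4.5 [552.10079119 119.00373091  44.97035292] [ 1.47457073e-01  4.66822172e-01  1.60550387e+00 -1.56380508e-05
  1.06941112e+00 -1.58318692e+00]
45 [ 313.3  426.  1145.4] 1140.1357 1139.1138
60 [ 312.2  401.7 1135.3] 1153.4333 1152.3743
80 [ 310.9  368.6 1121.7] 1103.9576 1163.319
100 [ 309.4  334.8 1108.1] 994.3811 1254.4476
142 [ 306.3  260.8 1079.6] 961.6645 1295.848
300 [530. 196. 193.] [585.  -5.   4.]
315 [530. 199. 187.] [583.   3.   1.]
330 [530. 197. 178.] [581.  14.   2.]
345 [548. 133. 108.] [579.  22.  -0.]
360 [549. 131.  97.] [562.  85.  51.]
375 [551. 126.  83.] [561.  89.  46.]
390 [558. 102.  49.] [558.  99.  47.]
405 [556. 109.  48.] [555. 112.  51.]
420 [553. 121.  50.] [553. 120.  49.]
435 [551. 127.  48.] [551. 130.  51.]
450 [549. 137.  48.] [550. 135.  46.]
465 [547. 144.  47.] [547. 144.  46.]
480 [545. 154.  48.] [545. 152.  46.]
495 [544. 158.  43.] [543. 163.  48.]
510 [544. 161.  36.] [544. 159.  35.]
525 [544. 160.  26.] [545. 158.  24.]
540 [545. 158.  15.] [545. 159.  15.]
555 [547. 153.  -1.] [546. 155.   1.]
```

The fingertip really hangs at z≈80 while the TCP reads 45. The reading is about 34 mm low, so I'll go down under force guard.

>>> {"op": "jog_arm", "data": {"plan": [0,0,-0.006,0,0,0,0,0,-0.012,0,0,0,0,0,-0.018,0,0,0,0,0,-0.022,0,0,0,0,0,-0.024,0,0,0,0,0,-0.024,0,0,0]}}

```text
clock: 5.1
eef_pos: [552.0, 119.0, 20.7]
eef_rot: [-3.142, -0.001, -2.982]
wrist_force: [0.5, -0.4, 0.1]
finger_gap: 0.6
finger_force: 0.0
```

```bash
python3 - <<'E'
from h import *
c=get_calibration('side')
p,d=camera('side');np.savez('pics/s3.npz',p=p,d=d)
d0=np.load('pics/side0.npz')['d']
for y in range(330,450,8):
    v=140+y/5;u=200+312/5; print(y,w(c,u,v,d[int(v),int(u)]).round(0),p[int(v),int(u)])
E
```

```text
330 [527. 204. 185.] [51 49 49]
338 [528. 203. 180.] [89 88 87]
346 [530. 196. 168.] [89 87 87]
354 [529. 199. 167.] [90 87 87]
362 [530. 197. 161.] [89 87 87]
370 [530. 198. 158.] [89 87 86]
378 [531. 196. 151.] [88 87 87]
386 [548. 132.  83.] [89 87 87]
394 [548. 134.  80.] [89 87 87]
402 [549. 129.  70.] [89 87 86]
410 [549. 130.  66.] [86 84 84]
418 [553. 117.  48.] [126 125 124]
426 [552. 121.  47.] [100  98  98]
434 [551. 126.  47.] [91 89 88]
442 [549. 133.  50.] [93 91 91]
```

>>> {"op": "jog_arm", "data": {"plan": [0,0,-0.0015,0,0,0,0,0,-0.003,0,0,0,0,0,-0.003,0,0,0]}}

```text
clock: 5.45
eef_pos: [552.1, 119.0, 17.9]
eef_rot: [-3.142, -0.0, -2.982]
wrist_force: [0.1, -0.1, 0.1]
finger_gap: 0.3
finger_force: 0.0
```

>>> {"op": "jog_arm", "data": {"plan": [0,0,-0.001,0,0,0,0,0,-0.001,0,0,0]}}

```text
clock: 5.65
eef_pos: [552.1, 119.1, 17.0]
eef_rot: [3.142, -0.0, -2.982]
wrist_force: [0.5, 0.3, 0.9]
finger_gap: 0.7
finger_force: 0.0
```

>>> {"op": "jog_arm", "data": {"plan": [0,0,-0.001,0,0,0,0,0,-0.001,0,0,0]}}

```text
clock: 5.85
eef_pos: [552.1, 119.0, 15.9]
eef_rot: [3.142, -0.0, -2.982]
wrist_force: [0.2, -0.3, 0.3]
finger_gap: 0.9
finger_force: 0.0
```

>>> {"op": "jog_arm", "data": {"plan": [0,0,-0.001,0,0,0,0,0,-0.001,0,0,0]}}

```text
clock: 6.05
eef_pos: [552.1, 119.0, 14.9]
eef_rot: [-3.142, -0.0, -2.982]
wrist_force: [-0.3, -0.3, -0.3]
finger_gap: 0.5
finger_force: 0.0
```

>>> {"op": "jog_arm", "data": {"plan": [0,0,-0.001,0,0,0,0,0,-0.001,0,0,0]}}

```text
clock: 6.25
eef_pos: [552.2, 119.1, 14.3]
eef_rot: [3.142, 0.0, -2.982]
wrist_force: [-1.4, -0.2, 4.4]
finger_gap: 0.1
finger_force: 2.1
```

>>> {"op": "jog_arm", "data": {"plan": [0,0,-0.0007,0,0,0,0,0,-0.0007,0,0,0]}}

```text
clock: 6.45
eef_pos: [552.4, 119.1, 13.9]
eef_rot: [-3.142, 0.001, -2.982]
wrist_force: [-2.7, 0.6, 7.6]
finger_gap: 0.5
finger_force: 4.0
```

Contact comes at a reading of 14.6, so the true tip is about 33.4 mm above the reading. I'll press to about 16 N, then pull.

>>> {"op": "jog_arm", "data": {"plan": [0,0,-0.0009,0,0,0,0,0,-0.0018,0,0,0,0,0,-0.0018,0,0,0]}}

```text
clock: 6.75
eef_pos: [553.0, 119.2, 13.1]
eef_rot: [-3.142, 0.002, -2.982]
wrist_force: [-4.4, -0.6, 17.4]
finger_gap: 0.7
finger_force: 8.5
```

>>> {"op": "jog_arm", "data": {"plan": [-0.0015,-0.0002,0,0,0,0,-0.003,-0.0005,0,0,0,0,-0.0045,-0.0007,0,0,0,0,-0.006,-0.001,0,0,0,0,-0.006,-0.001,0,0,0,0]}}

```text
clock: 7.25
eef_pos: [548.2, 118.3, 13.5]
eef_rot: [-3.142, 0.005, -2.982]
wrist_force: [3.7, 0.5, 13.2]
finger_gap: 0.2
finger_force: 6.5
```

```bash
cat > cart.py <<'E'
from h import *
# bright-aluminium front edge of cartridge, from the side camera
c=get_calibration('side');p,d=camera('side')
np.savez('pics/last.npz',p=p,d=d)
o=np.array([502.3,111.7]);a=np.array([np.cos(np.radians(9.2)),np.sin(np.radians(9.2))]);n=np.array([-a[1],a[0]])
for off in(-20,20):
    r=[]
    for t in range(-56,24,2):
        X=np.append(o+a*t+n*off,48.); q=att(c).T@(X-c['origin']); u=c['cx']+c['fx']*q[0]/q[2];v=c['cy']+c['fy']*q[1]/q[2]
        r.append((t,int(p[int(round(v)),int(round(u))].mean())))
    print(off,r)
print(manip.read_state()['wrist_force'])
E
python3 cart.py
```

```text
-20 [(-56, 134), (-54, 136), (-52, 138), (-50, 118), (-48, 71), (-46, 71), (-44, 64), (-42, 81), (-40, 86), (-38, 87), (-36, 118), (-34, 137), (-32, 135), (-30, 134), (-28, 134), (-26, 134), (-24, 133), (-22, 134), (-20, 135), (-18, 135), (-16, 134), (-14, 135), (-12, 136), (-10, 135), (-8, 146), (-6, 146), (-4, 163), (-2, 153), (0, 130), (2, 149), (4, 165), (6, 164), (8, 164), (10, 156), (12, 144), (14, 144), (16, 156), (18, 158), (20, 145), (22, 119)]
20 [(-56, 136), (-54, 136), (-52, 136), (-50, 136), (-48, 136), (-46, 137), (-44, 137), (-42, 137), (-40, 137), (-38, 137), (-36, 136), (-34, 136), (-32, 136), (-30, 135), (-28, 135), (-26, 135), (-24, 135), (-22, 135), (-20, 135), (-18, 135), (-16, 135), (-14, 134), (-12, 134), (-10, 134), (-8, 134), (-6, 141), (-4, 160), (-2, 151), (0, 118), (2, 144), (4, 168), (6, 167), (8, 166), (10, 166), (12, 168), (14, 168), (16, 143), (18, 85), (20, 89), (22, 88)]
[ 3.19249236 -0.4755956  13.65891724]
```

The cartridge is moving with the finger. I'll keep pulling.

>>> {"op": "jog_arm", "data": {"plan": [-0.0015,-0.0002,-0.0005,0,0,0,-0.003,-0.0005,-0.0005,0,0,0,-0.0045,-0.0007,-0.0005,0,0,0,-0.006,-0.001,-0.0005,0,0,0,-0.008,-0.0013,-0.0005,0,0,0,-0.01,-0.0016,-0.0005,0,0,0,-0.01,-0.0016,-0.0005,0,0,0]}}

```text
clock: 8.0
eef_pos: [538.2, 116.7, 13.2]
eef_rot: [-3.141, 0.006, -2.982]
wrist_force: [2.6, -0.2, 16.2]
finger_gap: 0.5
finger_force: 7.7
```

```bash
python3 cart.py
```

```text
-20 [(-56, 134), (-54, 136), (-52, 137), (-50, 119), (-48, 71), (-46, 71), (-44, 65), (-42, 81), (-40, 87), (-38, 85), (-36, 117), (-34, 136), (-32, 134), (-30, 134), (-28, 134), (-26, 134), (-24, 134), (-22, 134), (-20, 134), (-18, 136), (-16, 154), (-14, 154), (-12, 122), (-10, 138), (-8, 165), (-6, 165), (-4, 164), (-2, 164), (0, 165), (2, 157), (4, 155), (6, 143), (8, 111), (10, 124), (12, 134), (14, 134), (16, 157), (18, 151), (20, 134), (22, 130)]
20 [(-56, 136), (-54, 136), (-52, 136), (-50, 135), (-48, 135), (-46, 136), (-44, 136), (-42, 137), (-40, 136), (-38, 136), (-36, 136), (-34, 135), (-32, 134), (-30, 135), (-28, 135), (-26, 135), (-24, 134), (-22, 134), (-20, 133), (-18, 142), (-16, 161), (-14, 151), (-12, 151), (-10, 97), (-8, 109), (-6, 153), (-4, 168), (-2, 167), (0, 167), (2, 168), (4, 146), (6, 91), (8, 86), (10, 89), (12, 94), (14, 94), (16, 95), (18, 87), (20, 88), (22, 89)]
[ 1.36305662 -0.08299584 15.07067991]
```

>>> {"op": "jog_arm", "data": {"plan": [-0.002,-0.0003,0.0005,0,0,0,-0.0045,-0.0007,0.0008,0,0,0,-0.007,-0.0011,0.001,0,0,0,-0.0095,-0.0015,0.001,0,0,0,-0.012,-0.0019,0.001,0,0,0,-0.0145,-0.0024,0.001,0,0,0,-0.017,-0.0028,0.001,0,0,0,-0.0195,-0.0032,0.001,0,0,0,-0.022,-0.0036,0.001,0,0,0,-0.022,-0.0036,0.001,0,0,0,-0.022,-0.0036,0.001,0,0,0]}}

```text
clock: 9.15
eef_pos: [515.5, 113.0, 13.4]
eef_rot: [-3.142, 0.004, -2.982]
wrist_force: [0.5, -0.6, 10.8]
finger_gap: 0.2
finger_force: 5.7
```

```bash
python3 cart.py
```

```text
-20 [(-56, 133), (-54, 134), (-52, 136), (-50, 117), (-48, 68), (-46, 68), (-44, 61), (-42, 75), (-40, 126), (-38, 162), (-36, 149), (-34, 102), (-32, 130), (-30, 166), (-28, 163), (-26, 163), (-24, 165), (-22, 167), (-20, 151), (-18, 116), (-16, 104), (-14, 103), (-12, 126), (-10, 139), (-8, 125), (-6, 125), (-4, 127), (-2, 114), (0, 112), (2, 112), (4, 83), (6, 86), (8, 85), (10, 86), (12, 85), (14, 85), (16, 86), (18, 85), (20, 84), (22, 91)]
20 [(-56, 134), (-54, 135), (-52, 134), (-50, 134), (-48, 134), (-46, 135), (-44, 135), (-42, 134), (-40, 153), (-38, 153), (-36, 161), (-34, 123), (-32, 116), (-30, 158), (-28, 168), (-26, 167), (-24, 167), (-22, 168), (-20, 169), (-18, 145), (-16, 85), (-14, 88), (-12, 88), (-10, 89), (-8, 89), (-6, 89), (-4, 90), (-2, 89), (0, 89), (2, 89), (4, 88), (6, 88), (8, 88), (10, 89), (12, 88), (14, 88), (16, 87), (18, 88), (20, 87), (22, 89)]
[ 0.41144701 -0.06121427 11.05992896]
```

Overhang is about 38 mm. Next I lift off, back up to about 11 mm in front of the edge, open, and look.

>>> {"op": "jog_arm", "data": {"plan": [0,0,0.02,0,0,0,0,0,0.05,0,0,0,-0.024,-0.0035,0.05,0,0,0,-0.024,-0.0035,0.05,0,0,0,-0.024,-0.0035,0.05,0,0,0,-0.024,-0.0035,0.05,0,0,0]}}

```text
clock: 9.8
eef_pos: [490.5, 109.4, 61.7]
eef_rot: [-3.142, -0.0, -2.982]
wrist_force: [0.5, 0.2, 0.1]
finger_gap: 0.2
finger_force: 0.0
```

>>> {"op": "jog_arm", "data": {"plan": [0,0,0,0,0,0,0,0,0,0,0,0,0,0,0,0,0,0,0,0,0,0,0,0], "claw": 0.076, "force": 35}}

```text
clock: 10.2
eef_pos: [490.2, 109.3, 61.9]
eef_rot: [-3.142, -0.0, -2.982]
wrist_force: [-0.7, -0.1, -0.5]
finger_gap: 29.0
finger_force: 0.0
```

```bash
python3 - <<'E'
from h import *
s=manip.read_state();print(s['clock'],s['eef_pos'],s['wrist_force'])
c,p,d=shot('wrist','w2',(140,130,420,330),2.8);print(c)
E
```

```text
10.2 [490.17242817 109.32822702  61.91797248] [-0.70124255 -0.13062117 -0.46043259]
{'fx': 298.7981567715378, 'fy': 298.7981567715378, 'cx': 280.58971021738984, 'cy': 207.98344671733537, 'origin': array([415.75922162,  98.48289728, 273.94934541]), 'attitude': array([ 2.87876782e+00, -7.15133897e-04,  1.73182541e+00])}
```

View pics/w2.png

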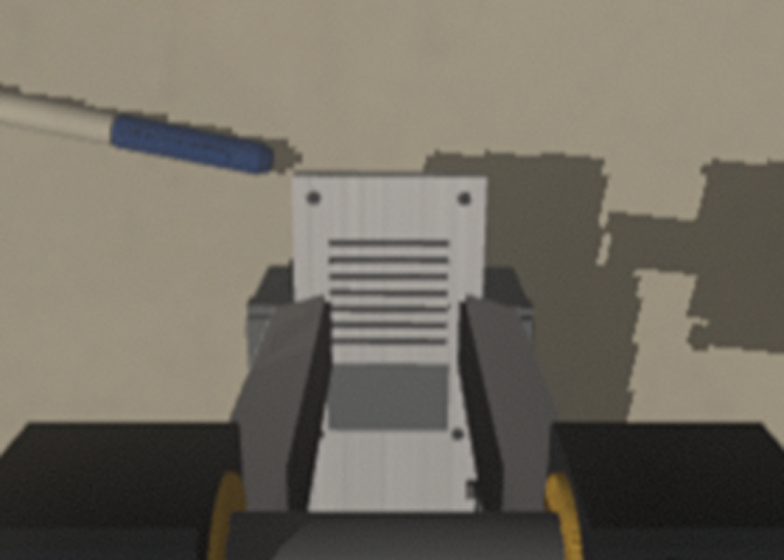

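Cartridge front corners are at (293,176) and (487,178), the charger's front top edge at y≈306 (x 248..533), and the fingers straddle the axis at x≈393. The marker tip at (270,160) is close to the left.

```bash
python3 - <<'E'
from h import *
c=get_calibration('wrist')
C=lambda x,y,z:wz(c,140+x/2.8,130+y/2.8,z).round(1)
a,b=C(293,176,48),C(487,178,48);print(a,b,(a+b)/2)
a,b=C(248,306,48),C(533,310,48);print('edge',a,b,(a+b)/2)
print('marker tip',C(272,160,10),C(110,130,10))
print('finger tip front corners',C(325,298,95),C(465,298,95))
E
```

```text
[468.2  79.   48. ] [460.2 132.   48. ] [464.2 105.5  48. ]
edge [508.2  71.2  48. ] [496.3 152.4  48. ] [502.25 111.8   48.  ]
marker tip [472.9  68.4  10. ] [471.6  16.5  10. ]
finger tip front corners [484.3  93.9  95. ] [479.2 125.4  95. ]
```

>>> {"op": "jog_arm", "data": {"plan": [0,0.0003,0,0,0,0,0,0.0003,0,0,0,0,0,0.0003,0,0,0,0,0,0.0003,0,0,0,0,0,0.0003,0,0,0,0,0,0.0003,-0.015,0,0,0,0,0.0003,-0.03,0,0,0,0,0.0003,-0.045,0,0,0,0,0.0003,-0.06,0,0,0,0,0.0003,-0.069,0,0,0,0,0.0003,-0.069,0,0,0,0,0.0003,-0.069,0,0,0]}}

```text
clock: 11.45
eef_pos: [490.4, 109.7, -6.5]
eef_rot: [-3.142, 0.0, -2.982]
wrist_force: [0.9, -0.3, 0.2]
finger_gap: 76.1
finger_force: 0.0
```

>>> {"op": "jog_arm", "data": {"plan": [0,0,0,0,0,0,0,0,0,0,0,0,0,0,0,0,0,0,0,0,0,0,0,0,0,0,0,0,0,0], "claw": 0.05, "force": 35}}

```text
clock: 11.95
eef_pos: [490.3, 109.6, -6.7]
eef_rot: [-3.141, 0.0, -2.982]
wrist_force: [0.7, -0.8, 1.7]
finger_gap: 53.5
finger_force: 34.9
```

Gripped at 35 N. Lift gently.

>>> {"op": "jog_arm", "data": {"plan": [0,0,0.003,0,0,0,0,0,0.008,0,0,0,0,0,0.015,0,0,0,0,0,0.025,0,0,0,0,0,0.04,0,0,0,0,0,0.06,0,0,0,0,0,0.08,0,0,0,0,0,0.08,0,0,0,0,0,0.08,0,0,0]}}

```text
clock: 12.85
eef_pos: [490.1, 109.6, 73.0]
eef_rot: [3.142, 0.001, -2.982]
wrist_force: [0.2, 0.4, -2.1]
finger_gap: 53.2
finger_force: 34.9
```

```bash
python3 - <<'E'
from h import *
s=manip.read_state();print(s['clock'],s['eef_pos'],s['eef_rot'],s['wrist_force'],s['moment'])
c,p,d=shot('side','s4')
# points of the lifted cartridge top
a=np.radians(9.2);A=np.array([np.cos(a),np.sin(a),0]);N=np.array([-A[1],A[0],0])
P=[]
for v in range(130,240):
  for u in range(200,330):
    if d[v,u]>0 and p[v,u].mean()>120:
        X=w(c,u,v,d[v,u])
        if X[2]>90 and X[2]<150: P.append(X)
P=np.array(P);print(len(P))
C0=np.array([490.3,109.6,0]);t=(P-C0)@A;n=(P-C0)@N
print('t',np.percentile(t,[2,50,98]),'n',np.percentile(n,[2,50,98]))
print(np.linalg.lstsq(np.c_[t,n,np.ones(len(t))],P[:,2],rcond=None)[0])
E
```

```text
12.85 [490.09932956 109.64965666  73.04295385] [ 3.14156774e+00  5.81283596e-04 -2.98167338e+00] [ 0.24153661  0.35245711 -2.06276153] [-0.03365754  0.05837536 -0.01710606]
295
t [41.08954603 63.12711436 81.6555713 ] n [-27.46304099  -0.71211516  25.80106669]
[-3.08418564e-03  3.14622015e-03  1.27792110e+02]
```

>>> {"op": "jog_arm", "data": {"plan": [-0.001,-0.01,0,0,0,-0.3,-0.003,-0.03,0,0,0,-1,-0.006,-0.055,0,0,0,-1.5,-0.009,-0.085,0,0,0,-2,-0.012,-0.115,0,0,0,-2.5,-0.016,-0.145,0,0,0,-3,-0.019,-0.175,0,0,0,-4,-0.022,-0.205,0,0,0,-5,-0.025,-0.232,0,0,0,-5.5,-0.028,-0.255,0,0,0,-6,-0.029,-0.268,0,0,0,-6,-0.0296,-0.2748,0,0,0,-6,-0.0296,-0.2748,0,0,0,-6,-0.0296,-0.2748,0,0,0,-6]}}

```text
clock: 14.3
eef_pos: [460.5, -164.6, 72.9]
eef_rot: [3.141, -0.0, -3.086]
wrist_force: [1.1, 0.7, -1.9]
finger_gap: 53.3
finger_force: 34.9
```

```bash
python3 - <<'E'
from h import *
s=manip.read_state();print(s['clock'],s['eef_pos'],s['eef_rot'],s['wrist_force'],s['finger_gap'])
c,p,d=shot('wrist','w5',(140,130,420,330),2.8);print(c)
E
```

```text
14.3 [ 460.51438014 -164.55923623   72.87019914] [ 3.14130621e+00 -3.21076026e-04 -3.08590030e+00] [ 1.07351499  0.66740397 -1.94629719] 53.342257595517935
{'fx': 298.7981567715378, 'fy': 298.7981567715378, 'cx': 280.58971021738984, 'cy': 207.98344671733537, 'origin': array([ 385.28840009, -167.66457834,  284.89380088]), 'attitude': array([ 2.87897047e+00, -1.06093890e-03,  1.62761580e+00])}
```

View pics/w5.png

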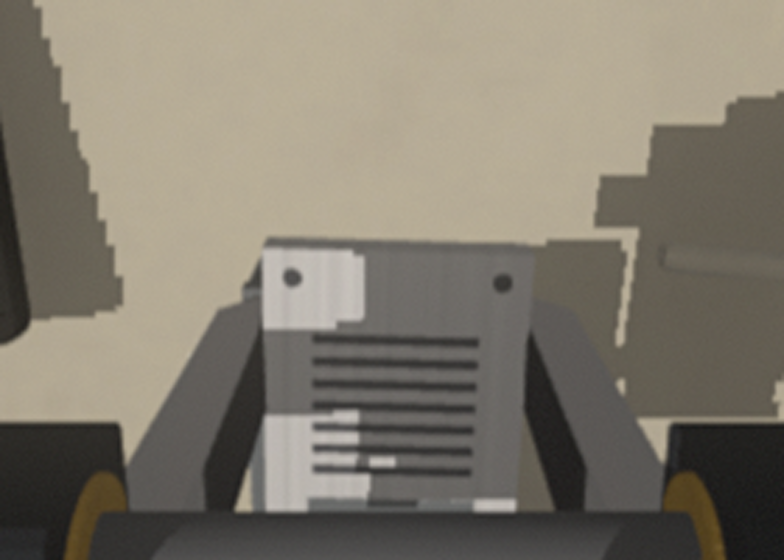

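The reader is mostly hidden under the cartridge. I'll refine its pose from the stored depth data, using the charger as the reference.

```bash
python3 - <<'E'
from h import *
def ext(name,f,calib):
    d=np.load(f)['d'];v,u=np.nonzero(d);k=d[v,u]
    X=(att(calib)@(np.c_[(u-calib['cx'])/calib['fx'],(v-calib['cy'])/calib['fy'],np.ones(len(u))]*k[:,None]).T).T+calib['origin']
    for nm,e,yaw in(('chg',(502.3,111.8),9.2),('rd',(472.5,-165.),3.3)):
        a=np.radians(yaw);A=np.array([np.cos(a),np.sin(a)]);N=np.array([-A[1],A[0]])
        t=(X[:,:2]-e)@A;n=(X[:,:2]-e)@N;z=X[:,2]
        out=[]
        for t0,t1 in((5,40),(45,80)):
            m=(t>t0)&(t<t1)&(abs(n)<60)&(z>44.5)&(z<53)
            out.append((np.percentile(n[m],[2,98]).round(1),m.sum()))
        m=(abs(n)>31)&(abs(n)<40)&(z>44)&(z<52)&(t>-20)&(t<80)
        print(name,nm,out,'front t',np.percentile(t[m],[1,3]).round(1))
ext('scene','pics/scene0.npz',get_calibration('scene'))
ext('side','pics/side0.npz',get_calibration('side'))
ext('wrist','pics/w1.npz',{'fx':298.798,'fy':298.798,'cx':280.59,'cy':207.983,'origin':np.array([428.433,104.626,494.124]),'attitude':[2.87843,-0.00073,1.748798]})
c=get_calibration('wrist');C=lambda x,y,z:wz(c,140+x/2.8,130+y/2.8,z).round(1)
a,b=C(265,249,128),C(534,254,128);print('cart front',a,b,(a+b)/2)
E
```

```text
scene chg [(array([-44.8,  36.9]), np.int64(400)), (array([-45.3,  36.8]), np.int64(372))] front t [0.5 1.2]
scene rd [(array([-46.1,  37. ]), np.int64(245)), (array([-46.1,  36.5]), np.int64(238))] front t [-1.3  0. ]
side chg [(array([-40.4,  41.3]), np.int64(446)), (array([-42.7,  40.1]), np.int64(445))] front t [0.5 1.7]
side rd [(array([-44.9,  42.3]), np.int64(119)), (array([-44.9,  41.6]), np.int64(126))] front t [-1.2  0.8]
wrist chg [(array([-40.1,  39.5]), np.int64(1173)), (array([-40.6,  39.3]), np.int64(1121))] front t [0.8 2.4]
wrist rd [(array([-43.1,  40.1]), np.int64(483)), (array([-43.3,  40. ]), np.int64(444))] front t [0.6 2.5]
cart front [ 435.1 -189.8  128. ] [ 433.1 -137.   128. ] [ 434.1 -163.4  128. ]
```

>>> {"op": "jog_arm", "data": {"plan": [-0.0008,-0.002,0,0,0,0,-0.0008,-0.002,-0.015,0,0,0,-0.0008,-0.002,-0.03,0,0,0,-0.0008,-0.002,-0.045,0,0,0,-0.0008,-0.002,-0.058,0,0,0,-0.0008,-0.002,-0.066,0,0,0,-0.0008,-0.002,-0.069,0,0,0,-0.0008,-0.002,-0.069,0,0,0,-0.0008,-0.002,-0.069,0,0,0]}}

```text
clock: 15.25
eef_pos: [460.1, -167.3, 4.5]
eef_rot: [-3.141, 0.001, -3.086]
wrist_force: [0.3, -1.0, -1.2]
finger_gap: 53.4
finger_force: 34.9
```

>>> {"op": "jog_arm", "data": {"plan": [0,0,-0.001,0,0,0,0,0,-0.002,0,0,0,0,0,-0.003,0,0,0,0,0,-0.003,0,0,0]}}

```text
clock: 15.65
eef_pos: [459.7, -167.2, 1.0]
eef_rot: [3.142, -0.0, -3.086]
wrist_force: [0.2, 0.0, -1.4]
finger_gap: 53.8
finger_force: 34.9
```

>>> {"op": "jog_arm", "data": {"plan": [0,0,-0.001,0,0,0,0,0,-0.002,0,0,0,0,0,-0.003,0,0,0,0,0,-0.003,0,0,0]}}

```text
clock: 16.05
eef_pos: [459.8, -167.4, -2.0]
eef_rot: [-3.141, 0.0, -3.087]
wrist_force: [0.5, -2.1, -2.0]
finger_gap: 53.5
finger_force: 34.9
```

>>> {"op": "jog_arm", "data": {"plan": [0,0,-0.001,0,0,0,0,0,-0.002,0,0,0,0,0,-0.002,0,0,0]}}

```text
clock: 16.35
eef_pos: [459.8, -167.4, -4.0]
eef_rot: [-3.141, 0.0, -3.086]
wrist_force: [0.9, -4.8, -2.2]
finger_gap: 53.6
finger_force: 34.9
```

>>> {"op": "jog_arm", "data": {"plan": [0,0,-0.001,0,0,0,0,0,-0.002,0,0,0,0,0,-0.002,0,0,0]}}

```text
clock: 16.65
eef_pos: [459.9, -167.4, -6.0]
eef_rot: [-3.141, 0.0, -3.086]
wrist_force: [0.3, -5.5, -1.9]
finger_gap: 53.4
finger_force: 34.9
```

It's in the channel with a side load from the +y cheek. I'll ease 1 mm towards −y and settle.

>>> {"op": "jog_arm", "data": {"plan": [0,-0.0005,0,0,0,0,0,-0.001,0,0,0,0,0,-0.001,-0.0005,0,0,0,0,-0.001,-0.0007,0,0,0,0,-0.001,-0.0007,0,0,0]}}

```text
clock: 17.15
eef_pos: [459.7, -168.0, -6.6]
eef_rot: [3.141, -0.0, -3.086]
wrist_force: [-0.9, 0.6, -0.3]
finger_gap: 53.2
finger_force: 34.9
```

>>> {"op": "jog_arm", "data": {"plan": [0,0,0,0,0,0,0,0,0,0,0,0,0,0,0,0,0,0,0,0,0,0,0,0], "claw": 0.072}}

```text
clock: 17.55
eef_pos: [459.7, -168.2, -6.7]
eef_rot: [3.142, 0.0, -3.086]
wrist_force: [-0.2, 0.3, 0.5]
finger_gap: 72.2
finger_force: 0.0
```

>>> {"op": "jog_arm", "data": {"plan": [0,0,0.02,0,0,0,0,0,0.05,0,0,0,0,0,0.08,0,0,0,-0.03,-0.002,0.08,0,0,0,-0.05,-0.003,0.08,0,0,0,-0.05,-0.003,0.08,0,0,0,-0.05,-0.003,0.08,0,0,0]}}

```text
clock: 18.25
eef_pos: [410.2, -171.4, 73.6]
eef_rot: [-3.141, 0.001, -3.087]
wrist_force: [0.2, 0.6, -0.2]
finger_gap: 71.9
finger_force: 0.0
```

>>> {"op": "jog_arm", "data": {"plan": [0,0,0,0,0,0,0,0,0,0,0,0,0,0,0,0,0,0,0,0,0,0,0,0,0,0,0,0,0,0,0,0,0,0,0,0], "claw": 0}}

```text
clock: 18.85
eef_pos: [409.8, -171.2, 73.3]
eef_rot: [3.142, -0.0, -3.086]
wrist_force: [-0.3, 1.0, 0.7]
finger_gap: 27.6
finger_force: 0.0
```

```bash
python3 - <<'E'
from h import *
s=manip.read_state();print(s['clock'],s['eef_pos'],s['eef_rot'],s['wrist_force'],s['finger_gap'])
c,p,d=shot('wrist','w6',(140,130,420,330),2.8);print(c)
E
```

```text
18.85 [ 409.75855225 -171.1568328    73.29203978] [ 3.14155539e+00 -7.55547802e-05 -3.08638552e+00] [-0.30625753  0.97332373  0.72850512] 27.56755530549365
{'fx': 298.7981567715378, 'fy': 298.7981567715378, 'cx': 280.58971021738984, 'cy': 207.98344671733537, 'origin': array([ 334.47922461, -174.17814796,  285.32688432]), 'attitude': array([ 2.87870615e+00, -7.94165701e-04,  1.62715370e+00])}
```

View pics/w6.png

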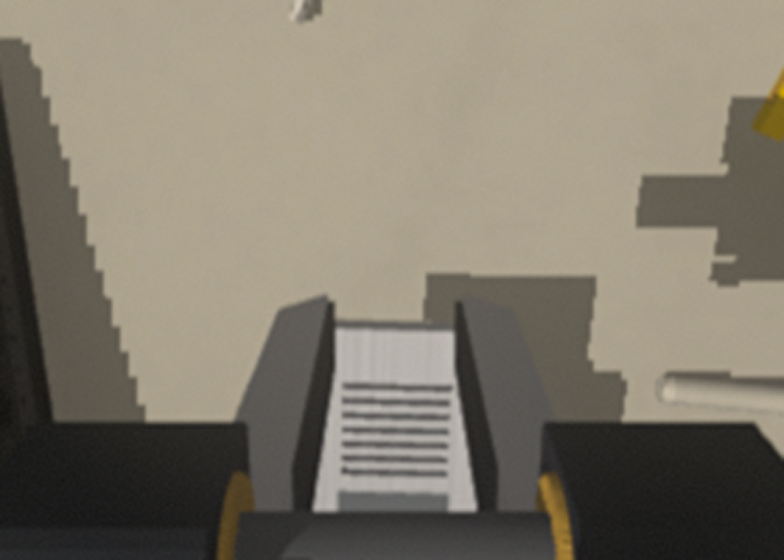

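The cartridge lies in the reader's channel with its front edge at y≈326, and the fingers are closing behind it. Finish closing, lower, and push.

>>> {"op": "jog_arm", "data": {"plan": [0,0,0,0,0,0,0,0,0,0,0,0,0,0,0,0,0,0,0,0,0,0,0,0,0,0,-0.02,0,0,0,0,0,-0.045,0,0,0,0,0,-0.067,0,0,0,0,0,-0.067,0,0,0,0,0,-0.067,0,0,0]}}

```text
clock: 19.8
eef_pos: [409.8, -171.2, 6.8]
eef_rot: [3.141, -0.0, -3.086]
wrist_force: [0.3, 0.2, 0.8]
finger_gap: 0.5
finger_force: 0.0
```

>>> {"op": "jog_arm", "data": {"plan": [0.005,0.0003,0,0,0,0,0.01,0.0006,0,0,0,0,0.014,0.0008,0,0,0,0,0.017,0.001,0,0,0,0,0.02,0.0012,0,0,0,0,0.024,0.0014,0,0,0,0,0.028,0.0016,0,0,0,0,0.032,0.0018,0,0,0,0,0.036,0.002,0,0,0,0,0.038,0.0022,0,0,0,0,0.038,0.0022,0,0,0,0]}}

```text
clock: 20.9
eef_pos: [447.9, -168.9, 6.3]
eef_rot: [3.142, -0.0, -3.086]
wrist_force: [-0.2, -0.4, 0.8]
finger_gap: 0.4
finger_force: 0.0
```

>>> {"op": "jog_arm", "data": {"plan": [0.002,0.0001,0,0,0,0,0.004,0.0002,0,0,0,0,0.006,0.0003,0,0,0,0,0.008,0.0005,0,0,0,0,0.008,0.0005,0,0,0,0]}}

```text
clock: 21.4
eef_pos: [456.2, -168.5, 6.4]
eef_rot: [-3.141, 0.001, -3.086]
wrist_force: [-0.0, -0.8, -0.1]
finger_gap: -0.0
finger_force: 0.0
```

>>> {"op": "jog_arm", "data": {"plan": [0.001,0.0001,0,0,0,0,0.002,0.0001,0,0,0,0,0.003,0.0002,0,0,0,0,0.004,0.0002,0,0,0,0,0.004,0.0002,0,0,0,0]}}

```text
clock: 21.9
eef_pos: [460.0, -168.3, 6.4]
eef_rot: [-3.141, 0.0, -3.086]
wrist_force: [-0.2, -0.5, 0.7]
finger_gap: 0.6
finger_force: 0.0
```

>>> {"op": "jog_arm", "data": {"plan": [0.0007,0,0,0,0,0,0.0015,0.0001,0,0,0,0,0.002,0.0001,0,0,0,0,0.002,0.0001,0,0,0,0]}}

```text
clock: 22.3
eef_pos: [461.8, -168.2, 6.3]
eef_rot: [3.142, 0.0, -3.086]
wrist_force: [1.0, -0.7, 0.5]
finger_gap: 0.2
finger_force: 0.0
```

```bash
sed -i 's/o=np.array(\[502.3,111.7\])/o=np.array([471.7,-165.9])/; s/9\.2/3.3/g; s/range(-56,24,2)/range(-24,14,2)/' cart.py; python3 cart.py
```

```text
-20 [(-24, 123), (-22, 123), (-20, 96), (-18, 82), (-16, 84), (-14, 84), (-12, 85), (-10, 84), (-8, 84), (-6, 82), (-4, 81), (-2, 104), (0, 130), (2, 133), (4, 133), (6, 144), (8, 159), (10, 159), (12, 151)]
20 [(-24, 132), (-22, 134), (-20, 133), (-18, 133), (-16, 134), (-14, 133), (-12, 134), (-10, 136), (-8, 136), (-6, 112), (-4, 64), (-2, 84), (0, 84), (2, 89), (4, 88), (6, 82), (8, 88), (10, 88), (12, 88)]
[ 0.23869677  0.02565699 -0.35381168]
```

```bash
python3 - <<'E'
from h import *
p=np.load('pics/last.npz')['p'][:,:,::-1]
cv2.imwrite('pics/s7.png',cv2.resize(p[110:190,250:350],None,fx=7,fy=7,interpolation=cv2.INTER_CUBIC))
E
```

```text
(no output)
```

View pics/s7.png

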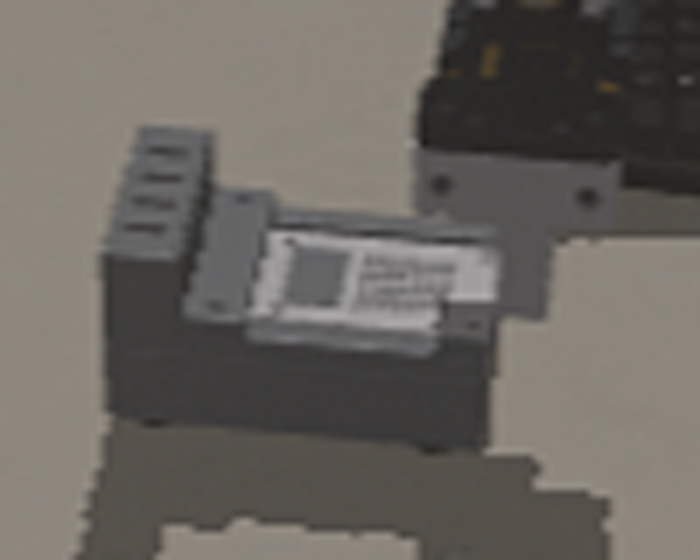

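The cartridge is almost home. Its front end is near the cradle's front edge (≈497,270), and the label starts just past the hood. I'll keep nudging until I feel the stop.

>>> {"op": "jog_arm", "data": {"plan": [0.0007,0,0,0,0,0,0.0015,0.0001,0,0,0,0,0.0015,0.0001,0,0,0,0]}}

```text
clock: 22.65
eef_pos: [463.1, -168.1, 6.3]
eef_rot: [-3.142, -0.0, -3.086]
wrist_force: [-2.0, -1.6, 0.3]
finger_gap: 0.6
finger_force: 1.0
```

>>> {"op": "jog_arm", "data": {"plan": [0.0007,0,0,0,0,0,0.0015,0.0001,0,0,0,0,0.0015,0.0001,0,0,0,0]}}

```text
clock: 22.95
eef_pos: [463.6, -168.0, 6.0]
eef_rot: [3.141, -0.003, -3.086]
wrist_force: [-8.6, -2.4, 3.0]
finger_gap: 0.5
finger_force: 4.5
```

>>> {"op": "jog_arm", "data": {"plan": [0.0005,0,0,0,0,0,0.001,0,0,0,0,0,0.001,0,0,0,0,0]}}

```text
clock: 23.25
eef_pos: [463.9, -168.0, 5.8]
eef_rot: [3.141, -0.004, -3.086]
wrist_force: [-13.7, -3.4, 4.8]
finger_gap: 0.4
finger_force: 6.8
```

```bash
cat > prof.py <<'E'
from h import *
# hood-edge-to-label profile along channel: charger home (initial) vs reader now
c=get_calibration('side');p0=np.load('pics/side0.npz')['p'];p,_=camera('side');print(manip.read_state()['wrist_force'])
def prof(p,e,yaw,off):
    a=np.radians(yaw);A=np.array([np.cos(a),np.sin(a)]);N=np.array([-A[1],A[0]]);T=np.arange(-14,100,1.)
    X=np.c_[np.array(e)+np.outer(T,A)+off*N,np.full(len(T),48.)];q=(X-c['origin'])@att(c)
    m=np.c_[c['cx']+c['fx']*q[:,0]/q[:,2],c['cy']+c['fy']*q[:,1]/q[:,2]].astype(np.float32)
    return cv2.remap(p.mean(2).astype(np.float32),m[:,:1],m[:,1:],cv2.INTER_LINEAR).ravel()
for off in(-8,-4,0):
    a=prof(p0,(502.3,111.8),9.2,off-1);b=prof(p,(471.7,-165.9),3.3,off-1)
    best=[]
    for s in range(-9,10):
        x=a[60:98];y=b[60+s:98+s] if 98+s<=len(b) else b[60+s:]
        x=x[:len(y)];best.append((np.corrcoef(x,y)[0,1].round(3),s))
    print(off,sorted(best)[-3:])
    print(a[55:112:2].astype(int),'\n',b[55:112:2].astype(int))
E
python3 prof.py
```

```text
[-14.01856574  -2.80125411   4.68179   ]
-8 [(np.float64(0.922), 2), (np.float64(0.955), 0), (np.float64(0.985), 1)]
[124 123 128 115 126 143 137 114  94  96  96  96  96  96  95  95  96 108
 131 148 146 147 128  96  90  95  95  94  94] 
 [122 123 124 120 118 142 146 131 111  99 100 101 101 100 101 100 101 108
 130 148 156 151 130 101  96 100 101 101 101]
-4 [(np.float64(0.901), 2), (np.float64(0.942), 0), (np.float64(0.967), 1)]
[137 132 131 111 129 145 139 114  93  95  96  96  96  95  96  95  95 109
 134 148 146 147 125  87  92  95  95  94  94] 
 [121 131 131 131 137 147 152 133 112  99 100 101 100 100 101 100  99 107
 125 145 154 146 122  89  98 102 101 101 101]
0 [(np.float64(0.887), 2), (np.float64(0.914), 0), (np.float64(0.958), 1)]
[129 121 133 115 135 149 140 111  94  95  96  96  96  96  95  95  94 108
 131 146 148 143 118  78  95  95  95  95  94] 
 [122 122 115 116 124 142 157 139 111  99 100 101 100 101 101 101  99 111
 131 152 158 140 111  86 102 102 101 101 101]
```

The label-to-hood gap matches the charger's home picture within about 1 mm, and there is 14 N on the stop, so it is home. Now I back off, lift clear and recheck.

>>> {"op": "jog_arm", "data": {"plan": [-0.005,0,0,0,0,0,-0.02,-0.001,0,0,0,0,-0.04,-0.002,0.02,0,0,0,-0.05,-0.003,0.06,0,0,0,-0.06,-0.003,0.1,0,0,0,-0.06,-0.003,0.12,0,0,0,-0.06,-0.003,0.12,0,0,0,-0.06,-0.003,0.12,0,0,0]}}

```text
clock: 24.1
eef_pos: [405.8, -170.9, 125.9]
eef_rot: [-3.142, 0.0, -3.086]
wrist_force: [0.5, -0.1, -0.1]
finger_gap: 0.5
finger_force: 0.0
```

```bash
python3 prof.py
```

```text
[ 0.27724744 -0.60750771 -0.23406913]
-8 [(np.float64(0.932), -1), (np.float64(0.946), 1), (np.float64(0.977), 0)]
[124 123 128 115 126 143 137 114  94  96  96  96  96  96  95  95  96 108
 131 148 146 147 128  96  90  95  95  94  94] 
 [134 128 134 135 136 155 143 121 102  98  98  98  98  98  98  97 101 114
 135 147 152 147 127  98  93  98  99  98  98]
-4 [(np.float64(0.928), 1), (np.float64(0.956), -1), (np.float64(0.989), 0)]
[137 132 131 111 129 145 139 114  93  95  96  96  96  95  96  95  95 109
 134 148 146 147 125  87  92  95  95  94  94] 
 [129 126 129 125 136 153 139 114 101  97  98  99  99  99  98  98 100 112
 134 149 152 142 119  87  96 100  99  98  98]
0 [(np.float64(0.915), -1), (np.float64(0.941), 1), (np.float64(0.974), 0)]
[129 121 133 115 135 149 140 111  94  95  96  96  96  96  95  95  94 108
 131 146 148 143 118  78  95  95  95  95  94] 
 [124 121 118 114 132 148 146 124 105  98  99  99  99  99  99  98  97 114
 137 155 154 137 108  84 100 100  99  99  98]
```

It sprang back about 1 mm into the detent, so it now sits home (shift 0 mm).

```bash
python3 -c "
from cell import manip
print(manip.sign_off())"
```

```text
the job is handed in; nothing more can be done
None
```

I moved the cartridge from the charger to the reader, clicked it home (within about 1 mm by the side camera), and signed the job off at about 24 s; sign-off gave no verdict, and I didn't re-check the bystanders afterwards.

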